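# Lay the blacking brush from its stand into the tool tray

## Robot

A 6-joint arm with a two-finger parallel gripper is mounted at the origin on a cart in front of the work surface, level with it; the furniture and walls round the work are solid. World frame = base frame: x ahead of the robot, y to its left, z up, the work surface at z = 0. Lengths are in m, angles in rad, forces in N, time in s.
With the tool pointing down it reaches from about 0.225 to 0.875 m from the base axis. Payload 3.4 kg.
Tool frame: the origin (TCP) lies midway between the tips of the shut fingers; the grasp point (between the pads) lies behind it (manip.grip_point_offset is the z of the grasp point in the tool frame, in m); z points along the fingers, x is the direction in which the jaws open and shut, and the axes are right-handed (so a half turn about z gives the same grasp; the last joint's range is limited). The gripper opens to 85 mm and grips with 20 to 120 N. Pads are 22 mm wide; open, the fingers measure 114 mm over their backs; the gripper's body (76 mm by 85 mm) begins 54 mm behind the grasp point. The pads swing forward as they close: fully open they stand 13 mm farther back than shut.
Start: joints at [1.024, 0.276, 1.505, -0, 1.361, -0.121], TCP at [0.238, 0.524, 0.231] pointing down, gripper open.
Joint ranges: [-2.89, 2.89], [-0.75, 2.08], [0.22, 2.7], [-1.18, 4.32], [0.11, 2.71], [-2.7, 2.7]. Speed limits (rad/s): [2.57, 2.57, 3.14, 3.14, 3.14, 3.14].

## Interface

Orientations are given as a unit quaternion [w, x, y, z].
In Python, from rig import manip, eyes, recognise, regions_of, mark_of gives the robot as it stands.
- The arm moves only by the shell command python3 -m inch 'ROWS' [FORCE]. ROWS is JSON, a list of rows, each a list of 5 numbers: the gripper command: -1 is shut, 1 is fully open, values between are in proportion, then the shift along the tool's x, y, z in mm, then the turn about the tool's z in degrees. A call has 1 to 20 rows; each row shifts and turns the pose as measured when the row begins, along the tool's axes as they then stand; what a row does not reach is not made up. A row lasts 1/12 s, in which the tool goes at most 41.7 mm and 7.16 degrees, less where a joint would pass 70% of its speed; a pose out of reach is approached as far as the arm can. A call with a gripper value outside its range is refused whole. The fingers move at their own pace and stop on an object; FORCE is the grip in N (left out, the last holds). Time passes only in rows, so rows that do not move let the fingers close. It gives the time, the measured TCP pose, the force and the opening at its end, in the units of the state.
- manip.get_state(): the state, without advancing time (a new reading comes with each control period).
- eyes.get_image(name): name is "scene" or "side" or "wrist"; returns a dict with "frame" (384x512x3 uint8, red, green, blue), "K" (3x3 intrinsics, pixels), "rvec" (rotation vector, rad) and "tvec" (3), from world to camera coordinates, as OpenCV has them; the wrist camera has in their place "mount" (4x4, takes a point from camera to tool coordinates, whose origin is the TCP and whose axes are the tool frame's). Camera axes: x right, y down, z forward; pixel columns grow to the right and rows downward; lengths in m; the calibration is good to about 2 mm. A picture is of the moment at which its call begins: read the wrist's pose just before it. There is no depth.
- manip.sign_off(): hands the job in, once; it reports no verdict.
Trained networks look in a picture, given as the dict that the camera call returned (one of the last four; its "shot" number tells which), for a name from the list of things; names that differ only in an ending like _2 or _b are one class to them, and where a whole thing is asked for, a point or a joint stands for the part that bears it (a point fixed in the world has none). Each returns a list of dicts, best first, with "confidence" (0 to 1); they miss things now and then, are a little off and sometimes report something else, mostly with a low value. They report only what shows in the picture. A call takes as long as a camera call. They do not tell look-alikes from the thing itself.
- recognise(picture, target): "bbox" ([left, top, width, height] in pixels, round what is visible of it).
- regions_of(picture, target): "mask" (384x512 bool, what is visible of it) and "bbox" ([left, top, width, height] in pixels, round what is visible of it).
- mark_of(picture, target): "point" ([row, column] in pixels: a listed point, or the origin of a listed thing).
The state is a dict: "clock": time; "qpos": joint angles; "qd": joint speeds; "effort": joint torques, N m; "position": TCP position; "ee_rot": TCP orientation; "contact_force": force on the tool from outside, world axes, zero at the start; "moment": the same for the moment, N m; "width": finger opening in m.
Only numpy, scipy, OpenCV 4.12 (cv2) and the standard library are available. Lean on these libraries where they do the work, as an engineer would, in place of code of your own. Each camera call takes 0.05 s, during which the arm holds its last target.

## Task

Take the wooden brush out of its upright stand, lay it down on the open bench top and let go of it, then take it again and lay it flat in the empty middle compartment of the tool tray, on its wooden back with the bristles up and the bare handle end at the compartment's notched end. Leave the fid and the oilstone lying in the tray as they are.

Things in the scene. Friction and masses are not known exactly. Their poses are not given: they have to be found in the camera images.
- lead_brush: Loose wooden brush, 35-70 g: bar 24 wide (x), 130 long (y), 14 thick (z 12 to 26), black bristle block 20 x 70 x 12 on one face (z 0 to 12, y -15 to +55). Origin at z 0, mid-length; z points from bristles to wooden back. The bare handle is y -65 to -15. Starts upright (y up), handle end down in the stand's slot, back roughly to the robot, top about 138 mm above the bench.
- brush_middle (a point): Middle of the brush's wooden back (brush frame 0, 0, +26 mm); axes as the brush's, so z points down when it lies on its back with the bristles up; this point then touches the support.
- brush_handle_end (a point): Centre of the brush's bare handle end (brush frame 0, -65, +19 mm); axes as the brush's.
- brush_stand: Dark wooden block fixed to the bench, 70 x 80 x 50 mm high, origin under its centre, z up, with one upright rectangular slot in the middle of the top, 18 (its x) x 28 (its y) mm and 42 mm deep (floor 8 mm above the bench), in which the brush stands.
- tool_tray: Light wooden tray fixed to the bench, 174 (x) x 190 (y) x 22 mm high, 6 mm darker floor. Its three compartments run along its y: the fid's centred at x -55 mm, the empty one at x 0, the oilstone's at x +62. Origin on the bench under the middle of the empty compartment. Tray and stand lie on opposite sides of the robot's middle, either way round, with open bench between.
- empty_compartment (a point): Centre of the empty compartment's floor, 6 mm above the bench; axes as the tray's. It is 36 wide (x), 146 long (y), 16 deep. The ridges beside it are 20 mm wide, cut down to the floor over the middle 68 mm of their length for the fingers. The end wall at +y has an 20 mm wide notch through its middle; the one at -y is plain.
- fid: Wooden fid (lead-opening stick), loose, 22 x 157 x 10 mm, lying along y in the tray's compartment at x -55 mm. Origin at the centre of its underside.
- oilstone: Grey sharpening stone on its wooden base, loose, 40 x 112 x 14 mm, lying along y in the tray's compartment at x +62 mm. Origin at the centre of its underside.
Not all that is in view belongs to the job. What is shaped like the lead_brush but turquoise is not meant.

How it is judged:
By the outcome, as a careful person would: the job done as asked, in the order asked, and still so for the second after the job is handed in, with the robot touching nothing.
It also fails if it takes over 61 s, if anything falls off the work surface, if the arm or the gripper's body presses on something with over 40 N, if the wrist force passes 120 N, or if a joint passes its speed limit or range.

## Working session

There is one attempt and no reset: what is moved stays moved. The work goes in short steps, Python scripts to look and compute and a shell command to move; the robot and the scene stay as the last step left them, time stands still between calls to the robot, and variables do not carry over. Pictures are saved under pics/ and viewed, and the job is handed in when it is done.

```bash
ls; mkdir -p pics; python3 - <<'E'
from rig import manip, eyes, recognise, regions_of, mark_of
import cv2,pickle
print(manip.get_state(), manip.grip_point_offset)
for n in ["scene","side"]:
    p=eyes.get_image(n)
    cv2.imwrite(f"pics/{n}0.png",p["frame"][:,:,::-1])
    pickle.dump(p,open(f"{n}0.pkl","wb"))
    print(n,p["K"],p["rvec"],p["tvec"])
    for t in ["lead_brush","brush_middle","brush_handle_end","brush_stand","tool_tray","empty_compartment","fid","oilstone"]:
        print(t,[(m["point"],round(m["confidence"],2)) for m in mark_of(p,t)][:3])
E
```

```text
pics
{'clock': 0.0, 'qpos': array([ 1.02402752e+00,  2.76554231e-01,  1.50614721e+00, -1.68434515e-06,
        1.36072716e+00, -1.21030468e-01]), 'qd': array([ 0.00023515, -0.0002903 ,  0.00128501,  0.0002279 , -0.00083487,
       -0.00087776]), 'effort': array([-3.18892999e-03, -4.16776729e+01, -2.45801765e+01, -6.38096226e-04,
        1.10601805e-02,  7.60974473e-06]), 'position': array([0.23720473, 0.52318947, 0.23045737]), 'ee_rot': array([ 4.01267958e-04,  8.40533108e-01,  5.41759404e-01, -8.25631990e-04]), 'contact_force': array([-0.88638561, -0.11007113, -0.05818508]), 'moment': array([0.02643552, 0.03811836, 0.04527293]), 'width': 0.08503927854404028} -0.0187
scene [[387.17305507   0.         259.46701175]
 [  0.         387.17305507 194.93519533]
 [  0.           0.           1.        ]] [ 0.8880835  -2.21366984  1.3887197 ] [0.37991886 0.26709606 0.53030266]
lead_brush [([164.1, 311.9], 0.74), ([174.8, 300.9], 0.67)]
brush_middle [([176.6, 308.0], 0.6), ([160.9, 306.7], 0.6)]
brush_handle_end [([180.1, 303.9], 0.73)]
brush_stand [([201.4, 305.2], 0.6)]
tool_tray [([287.1, 163.0], 0.79)]
empty_compartment [([281.9, 161.2], 0.88), ([268.0, 148.5], 0.68)]
fid [([300.8, 174.9], 0.78)]
oilstone [([266.2, 146.4], 0.95), ([286.0, 164.0], 0.3)]
side [[490.85208932   0.         256.72089047]
 [  0.         490.85208932 189.70338275]
 [  0.           0.           1.        ]] [ 0.0109403  -2.59749135  1.73204159] [0.5673909  0.07257193 1.13067705]
lead_brush [([161.8, 247.2], 0.64), ([151.4, 238.3], 0.6)]
brush_middle [([148.7, 230.6], 0.67), ([158.2, 256.8], 0.65)]
brush_handle_end [([174.7, 235.2], 0.72)]
brush_stand [([180.3, 255.3], 0.89), ([275.0, 261.8], 0.27)]
tool_tray [([277.4, 265.5], 0.87)]
empty_compartment []
fid [([277.0, 292.7], 0.86)]
oilstone [([269.4, 233.6], 0.68)]
```

View pics/scene0.png

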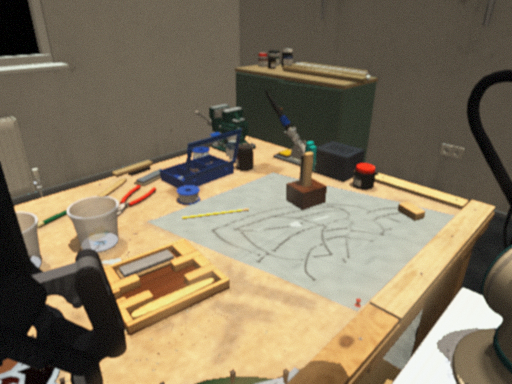

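View pics/side0.png

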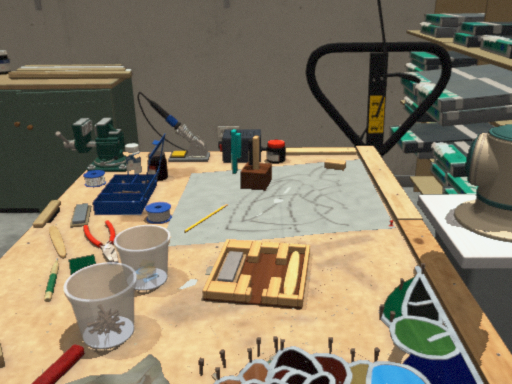

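The brush stands in the dark block (scene ~305,165; side ~255,150). The turquoise look-alike stands behind it. The tray is at scene (163,285) and side (262,272). Next I zoom in.

```bash
python3 - <<'E'
import cv2
a=cv2.imread("pics/scene0.png");b=cv2.imread("pics/side0.png")
def crop(im,x,y,w,h,s,n): cv2.imwrite(f"pics/{n}.png",cv2.resize(im[y:y+h,x:x+w],None,fx=s,fy=s,interpolation=cv2.INTER_CUBIC))
crop(a,90,235,150,110,5,"c_sc_tray");crop(b,195,230,130,85,6,"c_si_tray")
crop(a,260,120,100,100,6,"c_sc_br");crop(b,210,110,100,90,6,"c_si_br")
E
```

```text
(no output)
```

View pics/c_sc_tray.png

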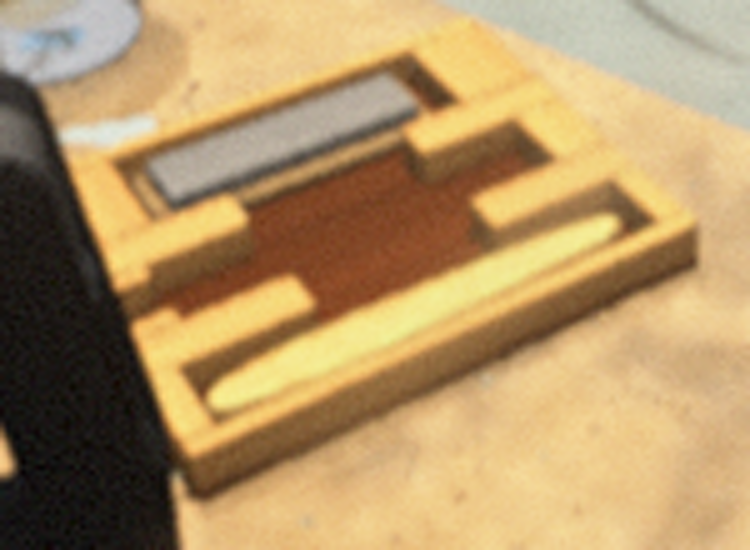

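View pics/c_si_tray.png

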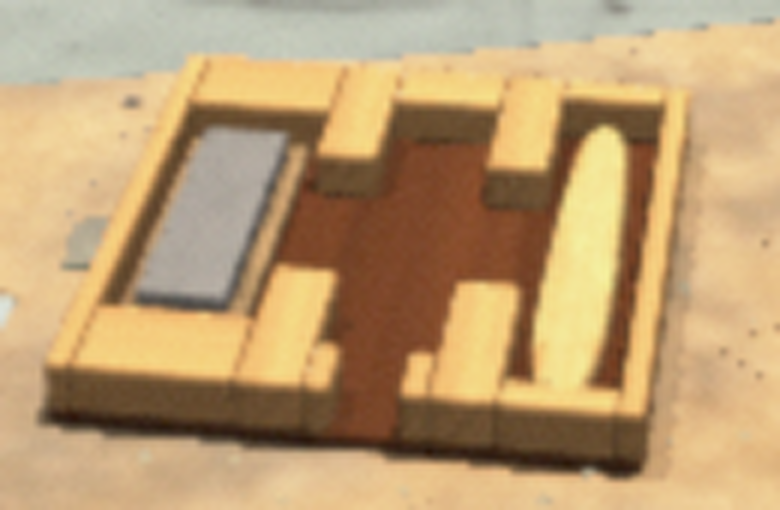

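View pics/c_sc_br.png

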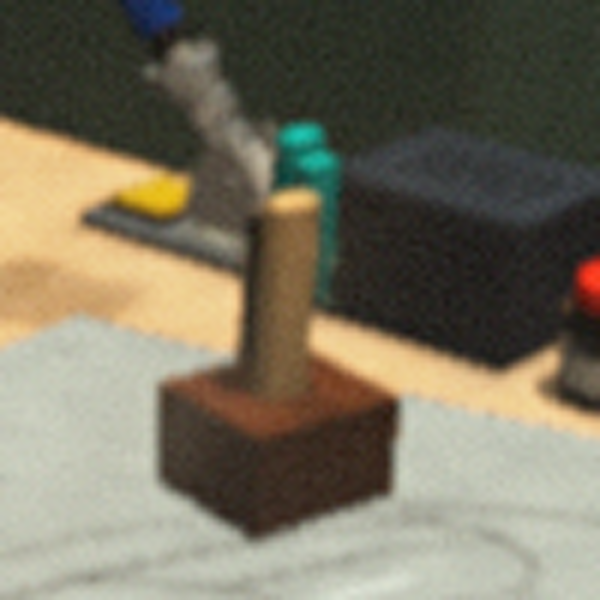

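View pics/c_si_br.png

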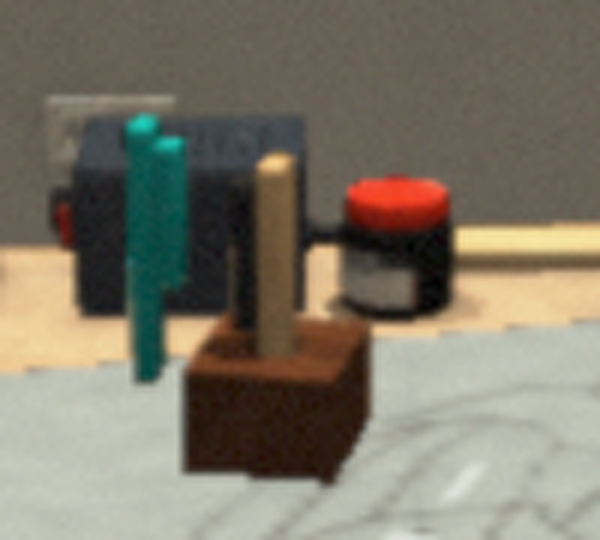

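```bash
cat > fit.py <<'E'
import numpy as np,cv2,pickle
from scipy.optimize import least_squares
C={n:pickle.load(open(f"{n}0.pkl","rb")) for n in ["scene","side"]}
def proj(c,P): return cv2.projectPoints(np.asarray(P,float).reshape(-1,3),c["rvec"],c["tvec"],c["K"],None)[0].reshape(-1,2)
def campos(c): R=cv2.Rodrigues(c["rvec"])[0]; return -R.T@np.ravel(c["tvec"])
def ray(c,uv,z):
    R=cv2.Rodrigues(c["rvec"])[0];d=R.T@np.linalg.inv(c["K"])@np.array([uv[0],uv[1],1.]);o=campos(c);return o+d*(z-o[2])/d[2]
def T(p,P):
    x,y,a=p[:3];P=np.asarray(P,float)/1000;c,s=np.cos(a),np.sin(a);return np.c_[x+c*P[:,0]-s*P[:,1],y+s*P[:,0]+c*P[:,1],P[:,2]]
E
python3 - <<'E'
from fit import *
for n in C: print(n,campos(C[n]).round(3))
S=C["side"];K=C["scene"]
f=lambda A,s,o:[((u/s+o[0]),(v/s+o[1])) for u,v in A]
siP=[(38,-34),(18,-34),(-18,-34),(-38,-34),(38,34),(18,34),(-18,34),(-38,34),(94,95),(-80,95),(-80,-95),(94,-95)]
siU=f([(318,158),(383,158),(487,172),(550,172),(277,267),(335,270),(455,282),(518,285),(47,365),(645,413),(688,92),(192,57)],6,(195,230))
scP=[(38,34),(18,34),(-18,34),(-38,34),(38,-34),(18,-34),(-18,-34),(-38,-34),(-80,-95),(-80,95),(94,-95)]
scU=f([(238,197),(250,220),(297,276),(315,300),(408,127),(428,155),(472,200),(490,225),(698,218),(190,462),(478,18)],5,(90,235))
def r(p,a=siP,b=siU,c=scP,d=scU,z=22):
    A=T(p,[(*q,z) for q in a]);B=T(p,[(*q,z) for q in c])
    return np.r_[(proj(S,A)-b).ravel(),(proj(K,B)-d).ravel()]
x0=ray(S,(257,268),.01)
s=least_squares(r,[x0[0],x0[1],0],loss="soft_l1");print("tray",s.x,np.degrees(s.x[2]));print(r(s.x).reshape(-1,2).round(1).tolist())
# stand
siU=f([(185,370),(330,380),(370,322),(230,315),(185,470),(330,480)],6,(210,110))
scU=f([(160,387),(262,437),(398,405),(160,483),(258,537),(392,490)],6,(260,120))
x0=ray(S,siU[4],0);print(x0, [ray(S,u,.05).round(3) for u in siU[:4]],[ray(K,u,.05).round(3) for u in scU[:3]])
siQ=[(35,40,50),(-35,40,50),(-35,-40,50),(35,-40,50),(35,40,0),(-35,40,0)]
scQ=[(35,40,50),(-35,40,50),(-35,-40,50),(35,40,0),(-35,40,0),(-35,-40,0)]
def r2(p): return np.r_[(proj(S,T(p,siQ))-siU).ravel(),(proj(K,T(p,scQ))-scU).ravel()]
s2=least_squares(r2,[x0[0]-.035,x0[1]-.04,0],loss="soft_l1");print("stand",s2.x,np.degrees(s2.x[2]));print(r2(s2.x).reshape(-1,2).round(1).tolist())
E
```

```text
scene [0.036 0.526 0.468]
side [0.544 1.025 0.509]
tray [ 0.54870286  0.22986579 -0.15518369] -8.891370416853379
[[0.1, -0.9], [-0.7, -0.1], [0.3, -1.0], [0.1, -0.2], [-0.1, -0.3], [1.0, 0.1], [0.6, -0.3], [1.1, 0.2], [-0.5, -0.4], [0.4, 0.7], [1.2, -0.5], [0.1, -0.8], [-1.6, -1.1], [0.4, -0.1], [-0.8, -0.8], [0.4, 0.6], [-1.6, -0.1], [-0.9, -0.8], [-0.7, -0.3], [1.0, 0.3], [0.7, 0.6], [-0.5, -1.1], [-1.2, -1.0]]
[ 0.61413421 -0.20646509  0.        ] [array([ 0.613, -0.202,  0.05 ]), array([ 0.548, -0.188,  0.05 ]), array([ 0.53 , -0.264,  0.05 ]), array([ 0.595, -0.275,  0.05 ])] [array([ 0.608, -0.194,  0.05 ]), array([ 0.546, -0.186,  0.05 ]), array([ 0.524, -0.252,  0.05 ])]
stand [ 0.57176537 -0.23357018 -0.22254163] -12.750696348503842
[[-0.8, -0.0], [0.6, 0.2], [0.3, -0.1], [-0.7, -0.6], [-0.3, 0.6], [0.7, 1.0], [-0.0, -1.6], [0.1, -0.2], [1.2, -2.0], [-0.9, -0.6], [-0.5, 0.8], [0.5, 0.9]]
```

```bash
python3 - <<'E'
from fit import *
S=C["side"];K=C["scene"]
print("top",ray(S,(275/6+210,160/6+110),.138),ray(K,(290/6+260,200/6+120),.138))
print("turq base",ray(S,(147/6+210,378/6+110),0), ray(S,(140/6+210,120/6+110),.13),ray(K,(303/6+260,130/6+120),.13))
print("box",ray(S,(80/6+210,310/6+110),0),ray(S,(300/6+210,310/6+110),0),"jar",ray(S,(398/6+210,305/6+110),0))
a=cv2.imread("pics/scene0.png");b=cv2.imread("pics/side0.png")
d=np.radians(-98.9);h=np.array([.50,.10]);
L=np.array([np.cos(d),np.sin(d)]);n=np.array([-L[1],L[0]])
Q=[np.r_[h+s*n*.012+t*L*.13,0] for s,t in [(-1,0),(1,0),(1,1),(-1,1)]]
for im,c in((a,K),(b,S)): cv2.polylines(im,[proj(c,Q).round().astype(np.int32)],True,(0,0,255),1)
cv2.imwrite("pics/plan.png",np.vstack([cv2.resize(x,(400,300)) for x in (a,b)]))
E
```

```text
top [ 0.57201151 -0.23087854  0.138     ] [ 0.56894107 -0.22561876  0.138     ]
turq base [ 0.63829081 -0.32485246  0.        ] [ 0.63780957 -0.32616759  0.13      ] [ 0.63463373 -0.324445    0.13      ]
box [ 0.67923555 -0.42607097  0.        ] [ 0.56434255 -0.42393218  0.        ] jar [ 0.51321027 -0.43085459  0.        ]
```

View pics/plan.png

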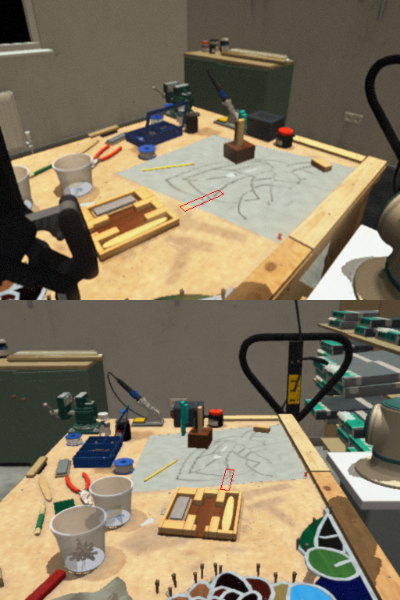

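```bash
cat > h.py <<'E'
import numpy as np
from scipy.spatial.transform import Rotation as Ro
from rig import manip, eyes, recognise, regions_of, mark_of
def pose():
    s=manip.get_state();q=s["ee_rot"];R=Ro.from_quat([q[1],q[2],q[3],q[0]]).as_matrix();return s,np.array(s["position"]),R
def go(target,yaw=None):
    s,p,R=pose();d=R.T@(np.array(target)-p)*1000
    cy=np.degrees(np.arctan2(R[1,0],R[0,0]))
    print("pos",p.round(4),"yaw",round(cy,2),"tilt",R[:,2].round(3),"w",round(s["width"]*1000,1),"F",np.round(s["contact_force"],1),"t",s["clock"],"q",np.degrees(s["qpos"]).round(0))
    print("shift tool mm",d.round(1), "turn", None if yaw is None else round(-((yaw-cy+180)%360-180),1))
E
python3 -c "
from h import *
go([0.571,-0.229,0.24],-102.75)
print(eyes.get_image('wrist')['mount'])"
```

```text
pos [0.2375 0.5237 0.2313] yaw 65.6 tilt [ 0.  0. -1.] w 85.8 F [0.8 0.4 0.3] t 0.9 q [59. 16. 86. -0. 78. -7.]
shift tool mm [-547.7  614.6   -8.7] turn 168.4
[[ 9.99999413e-01 -4.25990783e-04  9.96675430e-04 -9.66738460e-04]
 [ 1.22964981e-04  9.58181021e-01  2.86162742e-01 -7.23247632e-02]
 [-1.07689817e-03 -2.86162452e-01  9.58180511e-01 -1.42509864e-01]
 [ 0.00000000e+00  0.00000000e+00  0.00000000e+00  1.00000000e+00]]
```

```bash
python3 -m inch '[[1,-27,30,0,0],[1,-27,30,0,0],[1,-27,30,0,0],[1,-27,30,0,0],[1,-27,30,0,0],[1,-27,30,0,0],[1,-27,30,0,0],[1,-27,30,0,0],[1,-27,30,0,0],[1,-27,30,0,0],[1,-27,30,0,0],[1,-27,30,0,0],[1,-27,30,0,0],[1,-27,30,0,0],[1,-27,30,0,0],[1,-27,30,0,0],[1,-27,30,0,0],[1,-27,30,0,0]]'
python3 -c "
from h import *
go([0.571,-0.229,0.24],-102.75)"
```

```text
clock: 2.45
position: [0.5386, -0.1546, 0.2309]
ee_rot: [-0.0, 0.837, 0.547, 0.007]
contact_force: [0.4, 0.7, 0.3]
width: 0.0854
pos [ 0.5386 -0.1546  0.2309] yaw 66.38 tilt [ 0.012  0.009 -1.   ] w 85.4 F [0.4 0.7 0.3] t 2.45 q [-24.  14.  88.   1.  77. -90.]
shift tool mm [-55.   59.6  -9.4] turn 169.1
```

```bash
python3 -m inch '[[1,0,0,0,7],[1,0,0,0,7],[1,0,0,0,7],[1,0,0,0,7],[1,0,0,0,7],[1,0,0,0,7],[1,0,0,0,7],[1,0,0,0,7],[1,0,0,0,7],[1,0,0,0,7],[1,0,0,0,7],[1,0,0,0,7],[1,0,0,0,7],[1,0,0,0,7],[1,0,0,0,7],[1,0,0,0,7],[1,0,0,0,7],[1,0,0,0,7],[1,0,0,0,7],[1,0,0,0,7]]'
python3 -m inch '[[1,0,0,0,7],[1,0,0,0,7],[1,0,0,0,7],[1,0,0,0,7],[1,0,0,0,0]]'
python3 - <<'E'
from h import *
import cv2,pickle
go([0.571,-0.229,0.24],-102.75)
s,p,R=pose()
w=eyes.get_image("wrist");pickle.dump((w,p,R),open("w1.pkl","wb"))
cv2.imwrite("pics/w1.png",w["frame"][:,:,::-1])
E
```

```text
clock: 4.12
position: [0.5431, -0.1684, 0.2289]
ee_rot: [-0.006, 0.782, -0.623, 0.004]
contact_force: [0.3, 0.4, -0.4]
width: 0.0856
clock: 4.53
position: [0.5431, -0.1684, 0.2289]
ee_rot: [0.006, -0.603, 0.798, -0.003]
contact_force: [0.6, -0.2, 0.2]
width: 0.0857
pos [ 0.5431 -0.1684  0.2289] yaw -105.82 tilt [ 0.014  0.003 -1.   ] w 85.7 F [ 0.6 -0.2  0.2] t 4.5333 q [-25.  15.  88.   1.  77.  81.]
shift tool mm [ 50.7 -43.5 -10.9] turn -3.1
```

View pics/w1.png

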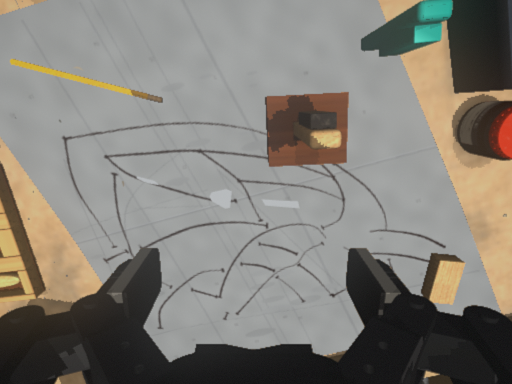

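The wrist view shows the stand at (307,130), the brush's bar top at (325,138) with the bristles above it at (318,121), and the turquoise one at (415,25).

```bash
python3 - <<'E'
import cv2
a=cv2.imread("pics/w1.png")
cv2.imwrite("pics/w1c.png",cv2.resize(a[85:175,255:360],None,fx=7,fy=6.5,interpolation=cv2.INTER_CUBIC))
E
```

```text
(no output)
```

View pics/w1c.png

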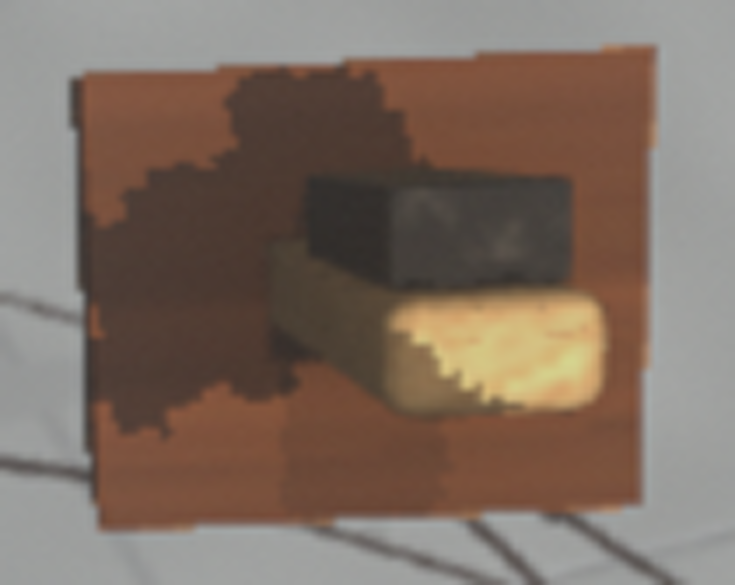

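```bash
cat >> h.py <<'E'
def wray(w,p,R,uv,z):
    M=np.array(w["mount"]);o=p+R@M[:3,3];d=R@M[:3,:3]@np.linalg.inv(w["K"])@np.array([uv[0],uv[1],1.]);return o+d*(z-o[2])/d[2]
E
python3 - <<'E'
from h import *
import pickle
w,p,R=pickle.load(open("w1.pkl","rb"))
f=lambda u,v:(255+u/7,85+v/6.5)
B=[wray(w,p,R,f(*c),.138) for c in [(388,292),(605,292),(605,410),(390,413)]]
print(np.round(B,4), "c",np.mean(B,0).round(4));e=B[1]-B[0]+B[2]-B[3];print("width dir",np.degrees(np.arctan2(e[1],e[0])),np.linalg.norm(e)/2)
S=[wray(w,p,R,f(*c),.05) for c in [(80,75),(655,47),(640,503),(100,527)]]
print("stand c",np.mean(S,0).round(4));e=S[1]-S[0]+S[2]-S[3];print(np.degrees(np.arctan2(e[1],e[0])),np.linalg.norm(e)/2)
E
```

```text
[[ 0.5832 -0.2232  0.138 ]
 [ 0.577  -0.2448  0.138 ]
 [ 0.5641 -0.2422  0.138 ]
 [ 0.5699 -0.2203  0.138 ]] c [ 0.5735 -0.2326  0.138 ]
width dir -105.35009255767181 0.022611867661717654
stand c [ 0.5731 -0.2329  0.05  ]
-102.96603632711911 0.07962866980303754
```

```bash
python3 -c "
from h import *
go([0.5735,-0.2326,0.160],-104)"
```

```text
pos [ 0.5431 -0.1684  0.2289] yaw -105.6 tilt [ 0.014  0.003 -1.   ] w 85.4 F [-0.2 -0.3  0.3] t 4.5833 q [-25.  15.  88.   1.  77.  81.]
shift tool mm [ 54.2 -45.7  69.1] turn -1.6
```

```bash
python3 -m inch '[[1,0,0,0,-1.6],[1,18,-15,0,0],[1,18,-15,0,0],[1,18,-15,0,0],[1,0,0,23,0],[1,0,0,23,0],[1,0,0,20,0],[1,0,0,0,0]]'
python3 -c "
from h import *
go([0.5735,-0.2326,0.127],-104)"
```

```text
clock: 5.25
position: [0.5782, -0.2348, 0.1633]
ee_rot: [0.008, -0.627, 0.779, -0.006]
contact_force: [-1.3, 0.4, -0.6]
width: 0.0856
pos [ 0.5782 -0.2348  0.1633] yaw -102.27 tilt [ 0.019  0.    -1.   ] w 85.6 F [-1.3  0.4 -0.6] t 5.25 q [-29.  22.  87.   1.  70.  73.]
shift tool mm [-1.   5.8 36.2] turn 1.7
```

```bash
python3 -m inch '[[1,-1,5.5,0,0],[1,0,0,13,0],[1,0,0,13,0],[1,0,0,10,0],[1,0,0,0,0]]'
python3 - <<'E'
from h import *
import cv2,pickle
go([0.5735,-0.2326,0.127],-104)
w=eyes.get_image("wrist")
cv2.imwrite("pics/w2.png",w["frame"][:,:,::-1])
w=eyes.get_image("side")
cv2.imwrite("pics/s2.png",cv2.resize(w["frame"][90:200,190:340,::-1],None,fx=5,fy=5))
E
```

```text
clock: 5.67
position: [0.5743, -0.2328, 0.1306]
ee_rot: [0.009, -0.631, 0.776, -0.008]
contact_force: [-0.6, 0.8, -0.4]
width: 0.0853
pos [ 0.5743 -0.2328  0.1306] yaw -101.77 tilt [ 0.024 -0.002 -1.   ] w 85.3 F [-0.6  0.8 -0.4] t 5.6667 q [-29.  23.  90.   1.  65.  73.]
shift tool mm [0.  0.9 3.5] turn 2.2
```

View pics/w2.png

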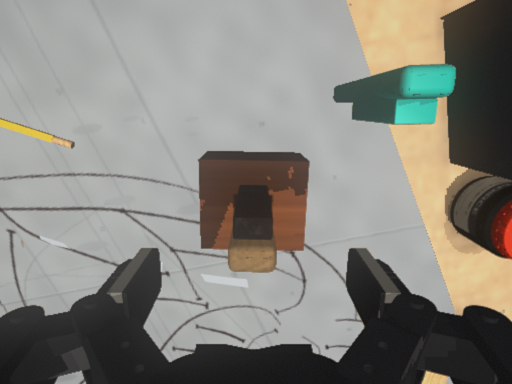

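View pics/s2.png

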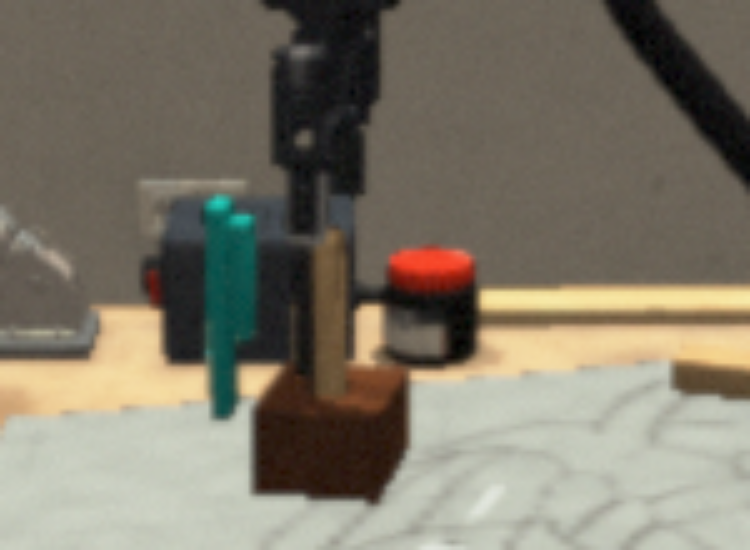

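```bash
python3 - <<'E'
from h import *
import cv2
s,p,R=pose()
w=eyes.get_image("wrist")
for uv in [(229,243),(276,243),(276,268),(229,268)]: print(wray(w,p,R,uv,.138).round(4), (R.T@(wray(w,p,R,uv,.138)-p)*1000).round(1))
a=w["frame"][220:290,200:310,::-1]
cv2.imwrite("pics/w2c.png",cv2.resize(a,None,fx=7,fy=7,interpolation=cv2.INTER_CUBIC))
E
```

```text
[ 0.5853 -0.2246  0.138 ] [-10.7  -8.   -5.5]
[ 0.5808 -0.2464  0.138 ] [11.7 -8.  -5.5]
[ 0.5679 -0.244   0.138 ] [11.9  5.1 -5.9]
[ 0.5725 -0.2216  0.138 ] [-10.9   5.1  -5.8]
```

View pics/w2c.png

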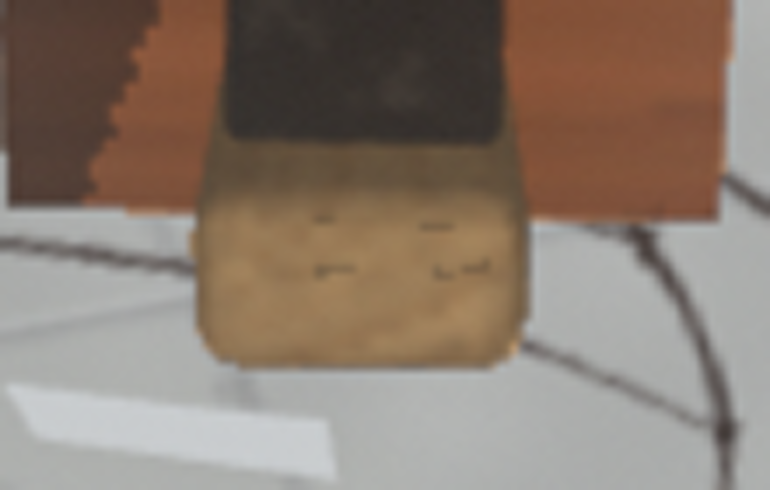

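```bash
python3 -m inch '[[1,0,0.9,5.5,0],[1,0,0,0,0],[-1,0,0,0,0],[-1,0,0,0,0],[-1,0,0,0,0],[-1,0,0,0,0],[-1,0,0,0,0],[-1,0,0,0,0],[-1,0,0,0,0],[-1,0,0,0,0]]' 35
python3 -c "
from h import *
go([0.5735,-0.2326,0.20],-104)"
```

```text
clock: 6.65
position: [0.5768, -0.2343, 0.1304]
ee_rot: [0.011, -0.631, 0.776, -0.013]
contact_force: [0.1, -0.8, 0.5]
width: 0.0226
pos [ 0.5768 -0.2343  0.1304] yaw -101.75 tilt [ 0.033 -0.007 -0.999] w 22.6 F [ 0.1 -0.8  0.5] t 6.65 q [-29.  23.  91.   1.  65.  73.]
shift tool mm [ -1.    1.3 -69.7] turn 2.2
```

```bash
python3 -m inch '[[-0.2,0,0,0,0],[-0.2,0,0,0,0],[-0.2,0,0,0,0],[-0.2,0,3.5,0,0],[-0.2,0,0,4,0],[-0.2,0,0,3,0],[-1,0,0,0,0],[-1,0,0,0,0],[-1,0,0,0,0],[-1,0,0,0,0],[-1,0,0,0,0]]' 35
python3 - <<'E'
from h import *
import cv2
go([0.5735,-0.2326,0.20],-104)
w=eyes.get_image("side")
cv2.imwrite("pics/s3.png",cv2.resize(w["frame"][100:200,210:320,::-1],None,fx=6,fy=6))
E
```

```text
clock: 7.57
position: [0.5731, -0.2334, 0.1225]
ee_rot: [0.011, -0.631, 0.776, -0.013]
contact_force: [-0.7, -0.7, 1.0]
width: 0.023
pos [ 0.5731 -0.2334  0.1225] yaw -101.76 tilt [ 0.033 -0.007 -0.999] w 23.0 F [-0.7 -0.7  1. ] t 7.5667 q [-29.  23.  92.   1.  64.  73.]
shift tool mm [ -0.9  -2.8 -77.4] turn 2.2
```

View pics/s3.png

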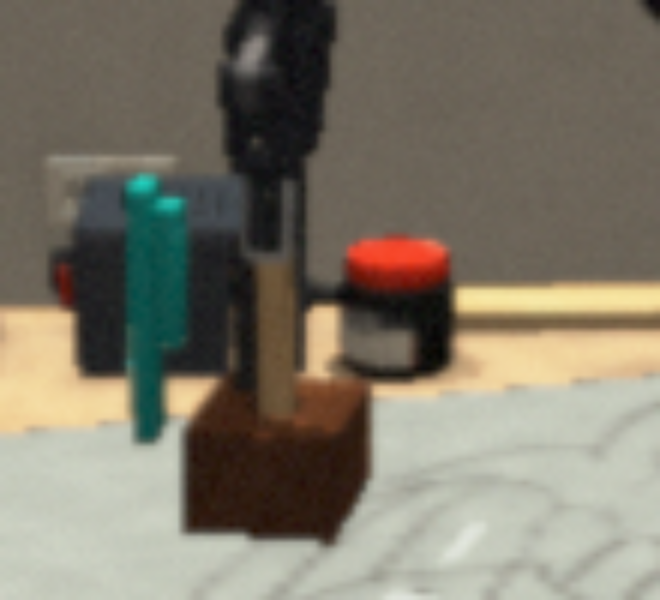

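```bash
python3 -m inch '[[-1,0,-0.4,-12,0],[-1,0,-0.4,-12,0],[-1,0,-0.6,-18,0],[-1,0,-0.6,-20,0],[-1,0,-0.7,-20,0],[-1,0,-0.7,-20,0],[-1,0,0,0,0]]'
python3 - <<'E'
from h import *
import cv2
go([0.50,0.07,0.21],-8.9)
w=eyes.get_image("side")
cv2.imwrite("pics/s4.png",cv2.resize(w["frame"][60:200,190:340,::-1],None,fx=5,fy=4))
E
```

```text
clock: 8.2
position: [0.5724, -0.233, 0.2246]
ee_rot: [0.009, -0.631, 0.776, -0.01]
contact_force: [1.4, -0.6, 0.3]
width: 0.0233
pos [ 0.5724 -0.233   0.2246] yaw -101.77 tilt [ 0.027 -0.004 -1.   ] w 23.3 F [ 1.4 -0.6  0.3] t 8.2 q [-29.  19.  83.   1.  77.  73.]
shift tool mm [-281.9  133.    11.5] turn -92.9
```

View pics/s4.png

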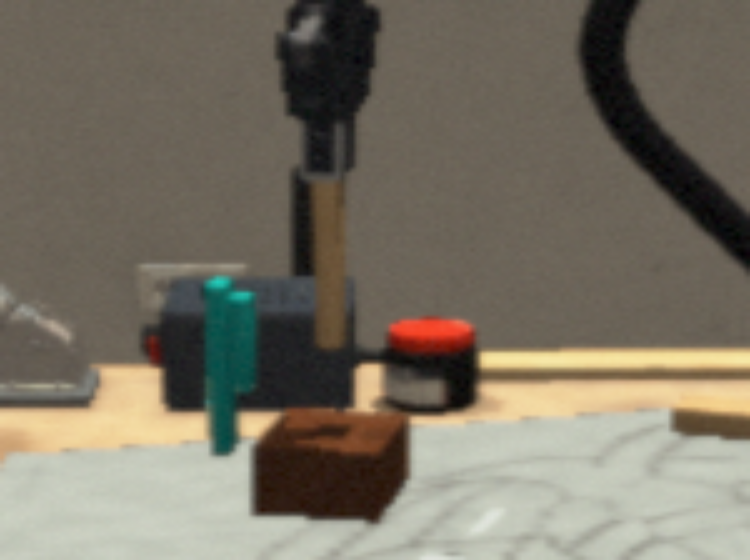

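```bash
python3 -m inch '[[-1,-28,13.3,0,-3],[-1,-28,13.3,0,0],[-1,-28,13.3,0,0],[-1,-28,13.3,0,0],[-1,-28,13.3,0,0],[-1,-28,13.3,0,0],[-1,-28,13.3,0,0],[-1,-28,13.3,0,0],[-1,-28,13.3,0,0],[-1,-28,13.3,0,0]]'
python3 -m inch '[[-1,0,0,0,-7],[-1,0,0,0,-7],[-1,0,0,0,-7],[-1,0,0,0,-7],[-1,0,0,0,-7],[-1,0,0,0,-7],[-1,0,0,0,-7],[-1,0,0,0,-7],[-1,0,0,0,-7],[-1,0,0,0,-7],[-1,0,0,0,-7],[-1,0,0,0,-7],[-1,0,0,0,-7],[-1,0,0,0,0]]'
python3 -c "
from h import *
go([0.50,0.07,0.13],-8.9)"
```

```text
clock: 9.08
position: [0.4747, 0.0708, 0.2033]
ee_rot: [0.001, -0.647, 0.762, -0.002]
contact_force: [0.8, 0.5, -1.3]
width: 0.0229
clock: 10.25
position: [0.4545, 0.079, 0.1806]
ee_rot: [0.0, 0.998, -0.051, -0.019]
contact_force: [-0.4, 0.1, -1.2]
width: 0.0228
pos [0.4545 0.079  0.1806] yaw -5.9 tilt [-0.039  0.001 -0.999] w 22.8 F [-0.4  0.1 -1.2] t 10.25 q [  1.   9. 103.   0.  70.   7.]
shift tool mm [48.1  4.1 48.8] turn 3.0
```

```bash
python3 -m inch '[[-1,8,0,15,3],[-1,5,0,15,0],[-1,0,0,15,0],[-1,0,0,8,0],[-1,0,0,0,0]]'
python3 - <<'E'
from h import *
import cv2
go([0.47,0.07,0.1145],-8.9)
w=eyes.get_image("side")
cv2.imwrite("pics/s5.png",cv2.resize(w["frame"][60:260,190:390,::-1],None,fx=3,fy=3))
w=eyes.get_image("scene")
cv2.imwrite("pics/s5b.png",cv2.resize(w["frame"][100:300,150:350,::-1],None,fx=3,fy=3))
E
```

```text
clock: 10.67
position: [0.4627, 0.0773, 0.1213]
ee_rot: [0.001, 0.996, -0.086, -0.022]
contact_force: [-0.8, -0.2, -1.3]
width: 0.0229
pos [0.4627 0.0773 0.1213] yaw -9.89 tilt [-0.044  0.001 -0.999] w 22.9 F [-0.8 -0.2 -1.3] t 10.6667 q [  1.  13. 107.   0.  62.  11.]
shift tool mm [8.7 5.9 6.5] turn -1.0
```

View pics/s5.png

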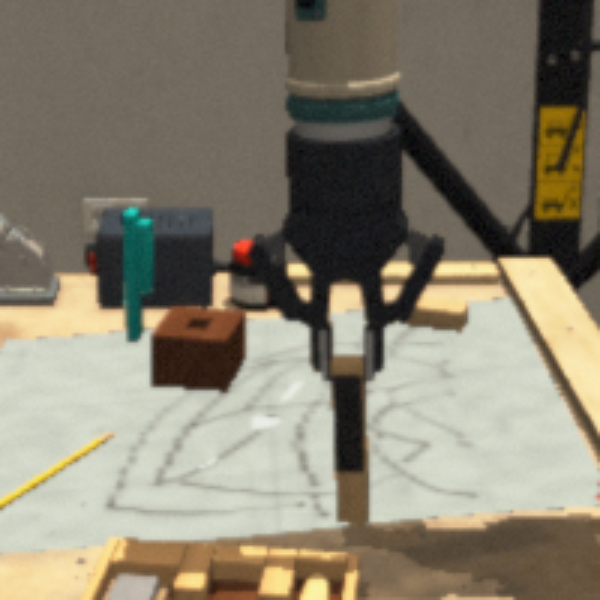

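View pics/s5b.png

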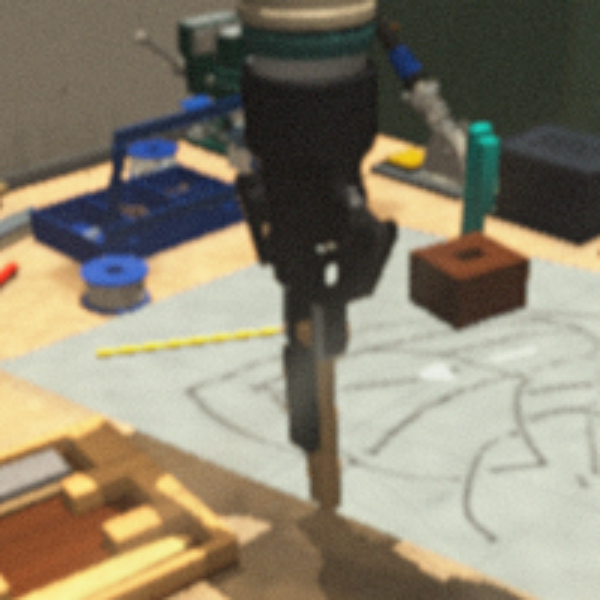

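```bash
python3 -m inch '[[-1,0,0,3,0],[-1,0,0,3,0],[-1,0,0,2,0]]' 20
python3 -c "
from h import *
go([0.47,0.07,0.1145],-8.9)"
```

```text
clock: 11.02
position: [0.465, 0.0774, 0.1163]
ee_rot: [0.001, 0.996, -0.086, -0.019]
contact_force: [-0.9, -0.7, -0.9]
width: 0.0229
pos [0.465  0.0774 0.1163] yaw -9.91 tilt [-0.037  0.001 -0.999] w 22.9 F [-0.9 -0.7 -0.9] t 11.0167 q [  1.  14. 107.   0.  61.  11.]
shift tool mm [6.2 6.5 1.6] turn -1.0
```

```bash
python3 -m inch '[[-1,0,0,2.5,0],[-1,0,0,2.5,0]]' 20
python3 -c "
from h import *
go([0.47,0.07,0.1145],-8.9)"
```

```text
clock: 11.18
position: [0.4662, 0.0778, 0.1143]
ee_rot: [0.001, 0.996, -0.087, -0.017]
contact_force: [-4.1, 1.4, 28.8]
width: 0.023
pos [0.4662 0.0778 0.1143] yaw -9.94 tilt [-0.033  0.002 -0.999] w 23.0 F [-4.1  1.4 28.8] t 11.1833 q [  1.  14. 107.   0.  61.  11.]
shift tool mm [ 5.   7.  -0.3] turn -1.0
```

```bash
python3 -m inch '[[-1,0,7,0,0],[-1,0,7,0,0],[-1,0,7,0.8,0],[-1,0,7,1.4,0],[-1,0,7,1.8,0]]' 20
python3 - <<'E'
from h import *
import cv2
go([0.47,0.07,0.1145],-8.9)
w=eyes.get_image("scene")
cv2.imwrite("pics/s6b.png",cv2.resize(w["frame"][140:300,180:340,::-1],None,fx=3.7,fy=3.7))
E
```

```text
clock: 11.6
position: [0.4623, 0.043, 0.1141]
ee_rot: [-0.001, 0.996, -0.086, -0.013]
contact_force: [-2.6, 3.4, 17.5]
width: 0.0232
pos [0.4623 0.043  0.1141] yaw -9.9 tilt [-0.025  0.004 -1.   ] w 23.2 F [-2.6  3.4 17.5] t 11.6 q [ -3.  13. 109.   0.  60.   6.]
shift tool mm [  2.9 -27.9  -0.5] turn -1.0
```

View pics/s6b.png

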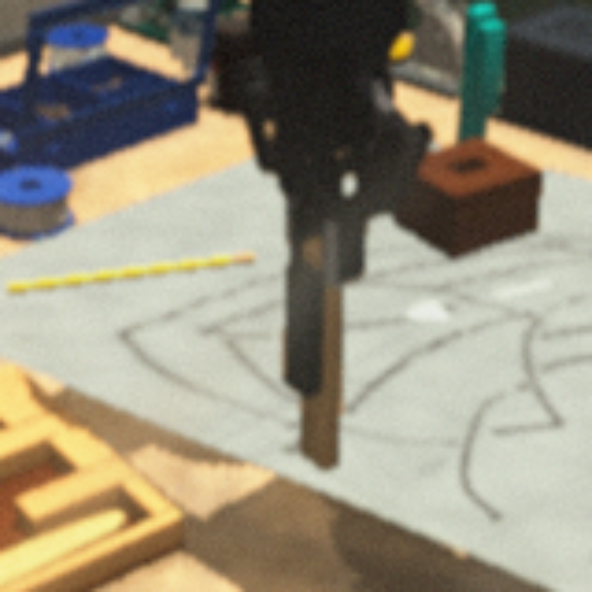

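```bash
python3 -m inch '[[-1,0,0,3,0],[-1,0,5,3,0],[-1,0,6,3,0],[-1,0,6,3,0]]' 20
python3 - <<'E'
from h import *
import cv2
go([0.47,0.07,0.1145],-8.9)
w=eyes.get_image("scene")
cv2.imwrite("pics/s7b.png",cv2.resize(w["frame"][140:300,180:340,::-1],None,fx=3.7,fy=3.7))
E
```

```text
clock: 11.98
position: [0.4617, 0.0254, 0.1119]
ee_rot: [-0.004, 0.996, -0.089, -0.008]
contact_force: [-4.6, 1.1, 16.0]
width: 0.0228
pos [0.4617 0.0254 0.1119] yaw -10.19 tilt [-0.016  0.01  -1.   ] w 22.8 F [-4.6  1.1 16. ] t 11.9833 q [ -6.  13. 109.   1.  59.   4.]
shift tool mm [  0.3 -45.4  -2.3] turn -1.3
```

View pics/s7b.png

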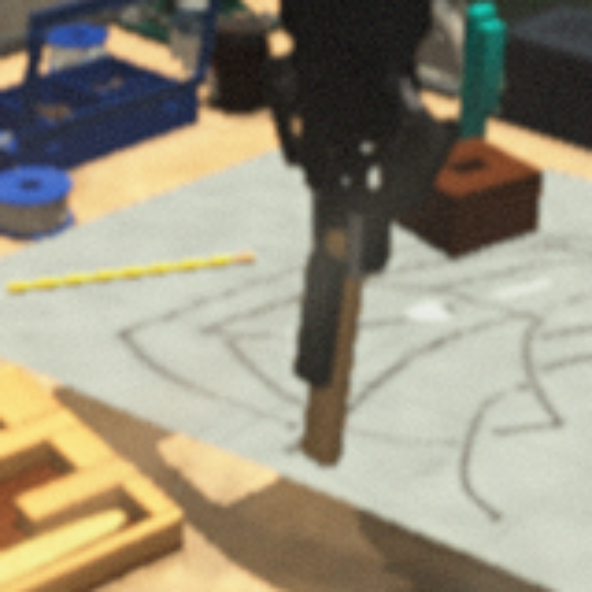

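It's pivoting now: the bottom stayed at crop (323,460) and the top leans right. I'll continue the arc.

```bash
python3 -m inch '[[-1,0,7,3,0],[-1,0,7,3,0],[-1,0,7,3,0],[-1,0,7,3.5,0]]' 20
python3 - <<'E'
from h import *
import cv2
go([0.47,0.07,0.1145],-8.9)
w=eyes.get_image("scene")
cv2.imwrite("pics/s8b.png",cv2.resize(w["frame"][140:300,180:340,::-1],None,fx=3.7,fy=3.7))
E
```

```text
clock: 12.37
position: [0.4535, -0.0044, 0.1034]
ee_rot: [-0.005, 0.996, -0.09, -0.01]
contact_force: [-1.3, -0.2, 6.6]
width: 0.0232
pos [ 0.4535 -0.0044  0.1034] yaw -10.27 tilt [-0.019  0.012 -1.   ] w 23.2 F [-1.3 -0.2  6.6] t 12.3667 q [-10.  13. 111.   1.  58.   0.]
shift tool mm [  2.7 -76.2 -10.5] turn -1.4
```

View pics/s8b.png

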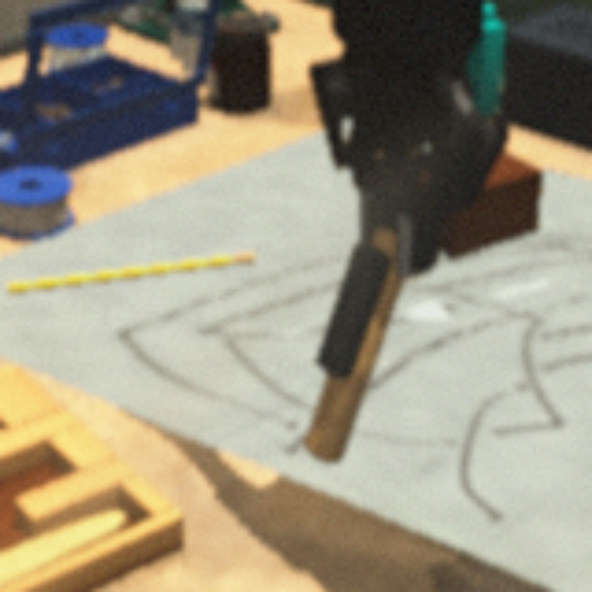

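```bash
python3 -m inch '[[-1,0,9.5,5,0],[-1,0,9.5,5.5,0],[-1,0,9,6.5,0],[-1,0,8.5,7.5,0],[-1,0,8,8,0]]' 20
python3 - <<'E'
from h import *
import cv2
go([0.47,0.07,0.1145],-8.9)
w=eyes.get_image("scene")
cv2.imwrite("pics/s9b.png",cv2.resize(w["frame"][140:300,180:340,::-1],None,fx=3.7,fy=3.7))
E
```

```text
clock: 12.83
position: [0.4434, -0.0526, 0.0707]
ee_rot: [-0.005, 0.996, -0.09, -0.009]
contact_force: [-0.4, 0.5, 2.9]
width: 0.0229
pos [ 0.4434 -0.0526  0.0707] yaw -10.36 tilt [-0.017  0.012 -1.   ] w 22.9 F [-0.4  0.5  2.9] t 12.8333 q [-16.  15. 114.   0.  52.  -6.]
shift tool mm [   3.3 -125.7  -42.8] turn -1.5
```

View pics/s9b.png

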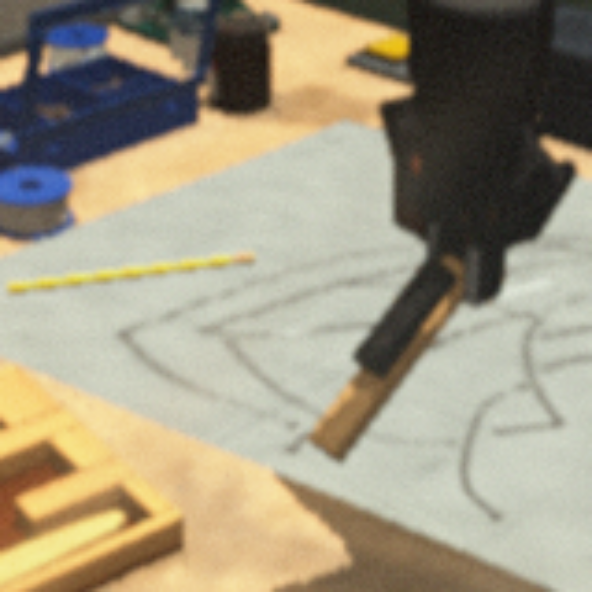

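```bash
python3 -m inch '[[-1,0,7,8,0],[-1,0,6.5,8.5,0],[-1,0,5.5,9,0],[-1,0,5,9.5,0],[-1,0,4,9.5,0],[-1,0,3,9,0]]' 20
python3 - <<'E'
from h import *
import cv2
go([0.47,0.07,0.1145],-8.9)
w=eyes.get_image("scene")
cv2.imwrite("pics/s10b.png",cv2.resize(w["frame"][140:300,180:340,::-1],None,fx=3.7,fy=3.7))
E
```

```text
clock: 13.38
position: [0.4362, -0.086, 0.011]
ee_rot: [-0.006, 0.996, -0.093, -0.009]
contact_force: [-0.0, 1.0, 1.2]
width: 0.0229
pos [ 0.4362 -0.086   0.011 ] yaw -10.71 tilt [-0.018  0.014 -1.   ] w 22.9 F [-0.   1.   1.2] t 13.3833 q [-20.  20. 119.   1.  43. -10.]
shift tool mm [   2.2 -160.6 -101.9] turn -1.8
```

View pics/s10b.png

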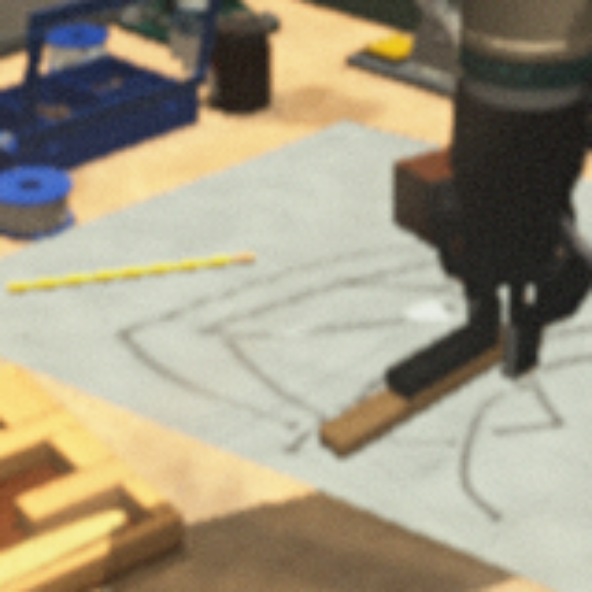

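```bash
python3 -m inch '[[-1,0,1,4,0],[-1,0,0.5,2.5,0],[-0.2,0,0,0,0],[-0.2,0,0,0,0],[-0.2,0,0,0,0],[0.2,0,0,0,0],[0.2,0,0,0,0],[0.2,0,0,0,0]]' 20
python3 - <<'E'
from h import *
import cv2
go([0.47,0.07,0.1145],-8.9)
w=eyes.get_image("scene")
cv2.imwrite("pics/s11b.png",cv2.resize(w["frame"][140:300,180:340,::-1],None,fx=3.7,fy=3.7))
E
```

```text
clock: 14.1
position: [0.435, -0.0877, 0.0019]
ee_rot: [-0.006, 0.996, -0.093, -0.011]
contact_force: [-0.5, 0.3, 0.2]
width: 0.0514
pos [ 0.435  -0.0877  0.0019] yaw -10.72 tilt [-0.021  0.014 -1.   ] w 51.4 F [-0.5  0.3  0.2] t 14.1 q [-21.  21. 119.   1.  42. -10.]
shift tool mm [   2.5 -162.6 -111.1] turn -1.8
```

View pics/s11b.png

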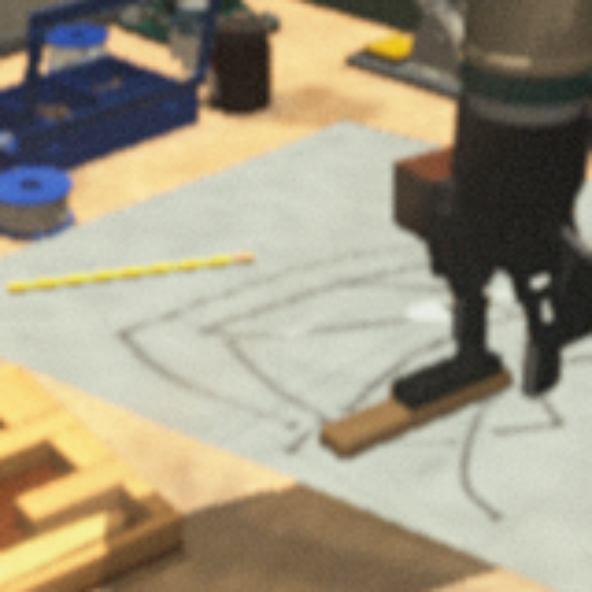

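The brush lies flat with the bristles up and is released. I'll lift clear and look.

```bash
python3 -m inch '[[0.2,0,0,-15,0],[0.4,0,0,-30,0],[1,0,0,-35,0],[1,0,-20,-35,0],[1,0,-20,-25,0],[1,0,0,0,0],[1,0,0,0,0]]'
python3 - <<'E'
from h import *
import cv2,pickle
s,p,R=pose()
w=eyes.get_image("wrist");pickle.dump((w,p,R),open("w3.pkl","wb"))
cv2.imwrite("pics/w3.png",w["frame"][:,:,::-1])
go([0.47,0.07,0.1145],-8.9)
for t in ["lead_brush","brush_middle","brush_handle_end"]: print(t,[(np.round(m["point"],1),round(m["confidence"],2)) for m in mark_of(w,t)][:3])
E
```

```text
clock: 14.73
position: [0.445, -0.0489, 0.1488]
ee_rot: [-0.007, 0.995, -0.094, -0.012]
contact_force: [-0.4, -0.8, -0.7]
width: 0.0854
pos [ 0.4452 -0.0489  0.1486] yaw -10.8 tilt [-0.022  0.016 -1.   ] w 85.4 F [ 0.3 -0.4  0.2] t 14.7833 q [-16.   9. 108.   1.  64.  -5.]
shift tool mm [   2.9 -121.1   35.5] turn -1.9
lead_brush [(array([159.7, 251.8]), 0.67)]
brush_middle [(array([156.9, 257.1]), 0.64)]
brush_handle_end [(array([ 83.2, 251.8]), 0.98)]
```

View pics/w3.png

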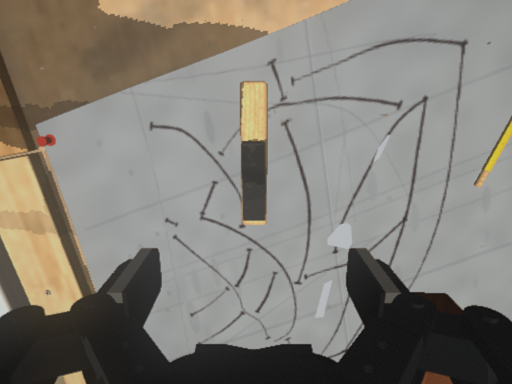

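The brush spans columns 241-267 and rows 82-223. The handle end is at the top, towards the tray.

```bash
python3 - <<'E'
from h import *
import pickle
w,p,R=pickle.load(open("w3.pkl","rb"))
B=[wray(w,p,R,c,.014) for c in [(240.5,82),(267,81.5),(267,222.5),(243,223)]]
h=(B[0]+B[1])/2;t=(B[2]+B[3])/2;c=(h+t)/2;e=t-h
print(h.round(4),t.round(4),c.round(4),np.linalg.norm(e),"brush y dir",np.degrees(np.arctan2(e[1],e[0])))
go([c[0],c[1],0.08],-8.9)
E
```

```text
[0.4589 0.0383 0.014 ] [ 0.4367 -0.085   0.014 ] [ 0.4478 -0.0233  0.014 ] 0.12522820079895294 brush y dir -100.21797622555013
pos [ 0.4434 -0.0492  0.1464] yaw -10.88 tilt [-0.028  0.017 -0.999] w 84.9 F [ 0.3 -1.1 -0.6] t 14.9333 q [-16.  10. 108.   1.  64.  -5.]
shift tool mm [  1.5 -25.5  66.7] turn -2.0
```

```bash
python3 -m inch '[[1,1,-13,0,-0.7],[1,0,-13,0,0],[0.2,0,0,23,0],[0,0,0,23,0],[0,0,0,23,0],[0,0,0,23,0],[0,0,0,0,0]]'
python3 - <<'E'
from h import *
import cv2
go([.4478,-.0233,0.003],-10.2)
s,p,R=pose()
w=eyes.get_image("wrist")
cv2.imwrite("pics/w4.png",w["frame"][:,:,::-1])
E
```

```text
clock: 15.52
position: [0.4408, -0.0241, 0.0438]
ee_rot: [-0.008, 0.996, -0.092, -0.022]
contact_force: [-1.0, -0.7, 0.4]
width: 0.0426
pos [ 0.4408 -0.0241  0.0438] yaw -10.49 tilt [-0.042  0.019 -0.999] w 42.6 F [-1.  -0.7  0.4] t 15.5167 q [-13.  17. 116.   1.  50.  -3.]
shift tool mm [ 8.6 -1.6 40.5] turn -0.3
```

View pics/w4.png

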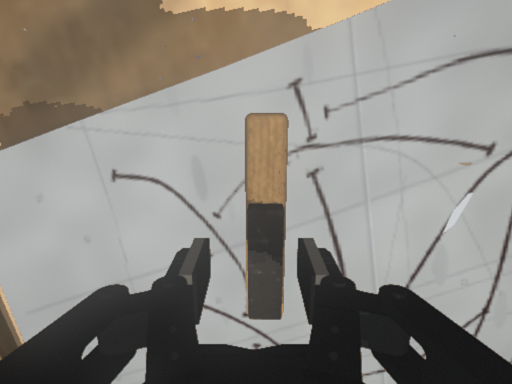

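```bash
python3 -m inch '[[0,7,-1.5,0,0],[0,1,0,15,0],[0,0.5,0,12,0],[0,0,0,9,0],[0,0,0,0,0]]'
python3 - <<'E'
from h import *
import cv2
go([.4478,-.0233,0.004],-10.2)
w=eyes.get_image("wrist")
cv2.imwrite("pics/w5.png",w["frame"][:,:,::-1])
E
```

```text
clock: 15.98
position: [0.4552, -0.0261, 0.0109]
ee_rot: [-0.007, 0.996, -0.093, -0.017]
contact_force: [-0.5, 0.4, -1.0]
width: 0.043
pos [ 0.4552 -0.0261  0.0109] yaw -10.63 tilt [-0.033  0.017 -0.999] w 43.0 F [-0.5  0.4 -1. ] t 15.9833 q [-12.  21. 117.   1.  45.  -2.]
shift tool mm [-7.5 -1.3  7.2] turn -0.4
```

View pics/w5.png

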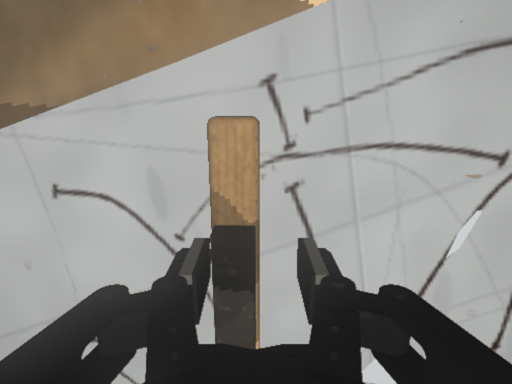

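```bash
python3 -m inch '[[0,-5.5,-1,0,0],[0,-1,0,3.5,0],[0,0,0,0,0]]'
python3 - <<'E'
from h import *
import cv2
go([.4478,-.0233,0.004],-10.2)
w=eyes.get_image("wrist")
cv2.imwrite("pics/w6.png",w["frame"][:,:,::-1])
E
```

```text
clock: 16.28
position: [0.4512, -0.0243, 0.0102]
ee_rot: [-0.007, 0.996, -0.093, -0.014]
contact_force: [-0.1, 0.0, 0.0]
width: 0.0428
pos [ 0.4512 -0.0243  0.0102] yaw -10.64 tilt [-0.027  0.016 -1.   ] w 42.8 F [-0.1  0.   0. ] t 16.2833 q [-12.  20. 118.   1.  44.  -2.]
shift tool mm [-3.3 -0.3  6.3] turn -0.4
```

View pics/w6.png

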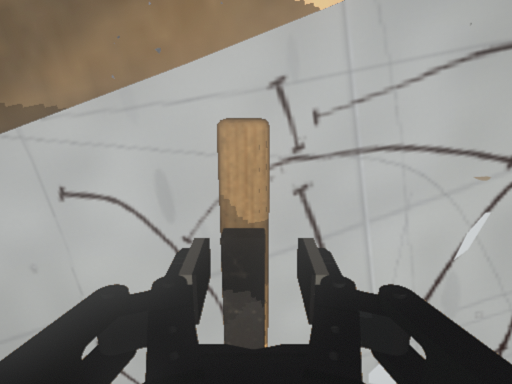

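```bash
python3 -m inch '[[0,-3.5,0,4,0],[0,-0.5,0,3,0],[0,0,0,0,0]]'
python3 -c "
from h import *
go([.4478,-.0233,0.004],-10.2)"
```

```text
clock: 16.58
position: [0.4473, -0.0235, 0.004]
ee_rot: [-0.006, 0.996, -0.093, -0.013]
contact_force: [-0.4, 0.1, 0.7]
width: 0.0425
pos [ 0.4473 -0.0235  0.004 ] yaw -10.63 tilt [-0.024  0.015 -1.   ] w 42.5 F [-0.4  0.1  0.7] t 16.5833 q [-12.  21. 118.   1.  42.  -2.]
shift tool mm [ 0.4 -0.2 -0. ] turn -0.4
```

```bash
python3 -m inch '[[-0.3,0,0,0,0],[-1,0,0,0,0],[-1,0,0,0,0],[-1,0,0,0,0],[-1,0,0,0,0],[-1,0,0,0,0],[-1,0,0,0,0]]' 35
python3 -m inch '[[-1,0,0,-10,0],[-1,0,0,-20,0],[-1,0,0,-20,0],[-1,0,0,-20,0],[-1,0,0,0,0]]'
python3 - <<'E'
from h import *
import cv2
go([.5487,.2299,0.08],-8.9)
w=eyes.get_image("side")
cv2.imwrite("pics/s12.png",cv2.resize(w["frame"][100:300,190:390,::-1],None,fx=3,fy=3))
E
```

```text
clock: 17.17
position: [0.4472, -0.0234, 0.004]
ee_rot: [-0.006, 0.996, -0.093, -0.013]
contact_force: [0.2, -0.0, 0.0]
width: 0.0229
clock: 17.58
position: [0.4473, -0.0242, 0.0747]
ee_rot: [-0.007, 0.996, -0.093, -0.016]
contact_force: [0.4, -1.0, -1.6]
width: 0.023
pos [ 0.4473 -0.0242  0.0747] yaw -10.64 tilt [-0.031  0.017 -0.999] w 23.0 F [ 0.4 -1.  -1.6] t 17.5833 q [-12.  15. 113.   1.  54.  -2.]
shift tool mm [  52.5 -268.5   -4.2] turn -1.7
```

View pics/s12.png

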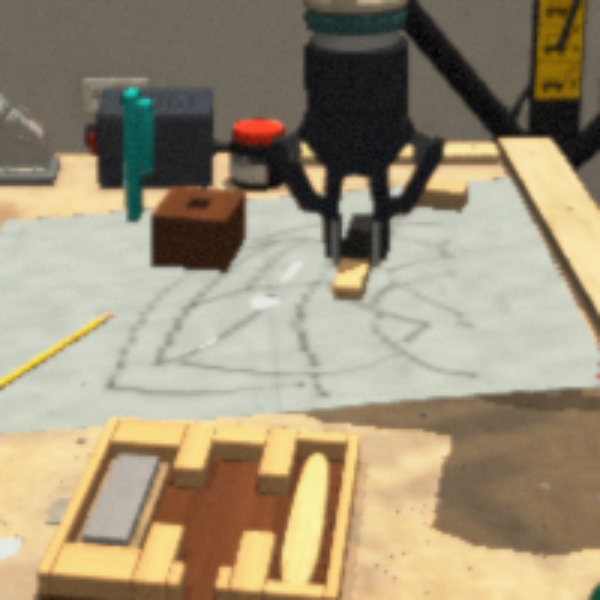

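```bash
python3 -m inch '[[-1,7,-29,-5,0],[-1,7,-29,-3,0],[-1,7,-29,0,0],[-1,7,-29,0,0],[-1,7,-29,0,0],[-1,0,0,0,0]]'
python3 - <<'E'
from h import *
import cv2,pickle
s,p,R=pose()
w=eyes.get_image("wrist");pickle.dump((w,p,R),open("w7.pkl","wb"))
cv2.imwrite("pics/w7.png",w["frame"][:,:,::-1])
go([.5487,.2299,0.08],-8.9)
for t in ["empty_compartment","tool_tray","brush_handle_end","fid","oilstone"]: print(t,[(np.round(m["point"],1),round(m["confidence"],2)) for m in mark_of(w,t)][:3])
E
```

```text
clock: 18.13
position: [0.507, 0.1156, 0.076]
ee_rot: [-0.007, 0.995, -0.096, -0.021]
contact_force: [1.0, -0.2, 0.2]
width: 0.023
pos [0.505  0.1137 0.0755] yaw -11.02 tilt [-0.043  0.015 -0.999] w 22.6 F [ 0.3  0.8 -0.6] t 18.1833 q [  4.  20. 105.   1.  58.  15.]
shift tool mm [  20.5 -122.5   -4.6] turn -2.1
empty_compartment [(array([ 17.2, 291.7]), 0.74)]
tool_tray [(array([ 18.3, 291.6]), 0.79)]
brush_handle_end [(array([120.2, 251. ]), 0.92)]
fid [(array([ 20.9, 205. ]), 0.59)]
oilstone [(array([  9.5, 403.8]), 0.74)]
```

View pics/w7.png

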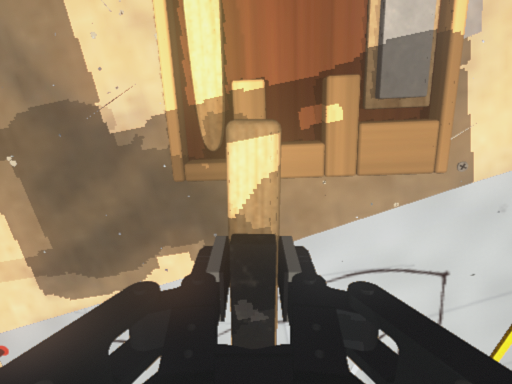

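```bash
python3 -m inch '[[-1,5,-30,-3,-2],[-1,5,-30,0,0],[-1,5,-30,0,0],[-1,5,-30,0,0],[-1,0,0,0,0]]'
python3 - <<'E'
from h import *
import cv2,pickle
s,p,R=pose()
w=eyes.get_image("wrist");pickle.dump((w,p,R),open("w8.pkl","wb"))
cv2.imwrite("pics/w8.png",w["frame"][:,:,::-1])
go([.5487,.2299,0.08],-8.9)
E
```

```text
clock: 18.85
position: [0.5444, 0.2216, 0.0794]
ee_rot: [-0.005, 0.996, -0.087, -0.023]
contact_force: [0.9, 0.0, 0.4]
width: 0.023
pos [0.5429 0.219  0.0791] yaw -9.93 tilt [-0.047  0.011 -0.999] w 22.9 F [-0.7 -0.  -0.9] t 18.9 q [14. 25. 96.  1. 62. 24.]
shift tool mm [  3.8 -11.7  -1. ] turn -1.0
```

View pics/w8.png

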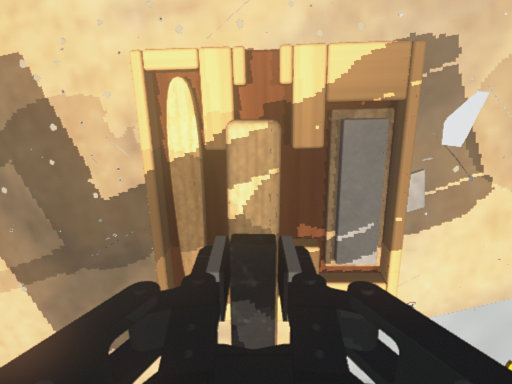

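```bash
python3 - <<'E'
import cv2
a=cv2.imread("pics/w8.png")
cv2.imwrite("pics/w8c.png",cv2.resize(a[30:180,180:350],None,fx=4.5,fy=4,interpolation=cv2.INTER_CUBIC))
E
```

```text
(no output)
```

View pics/w8c.png

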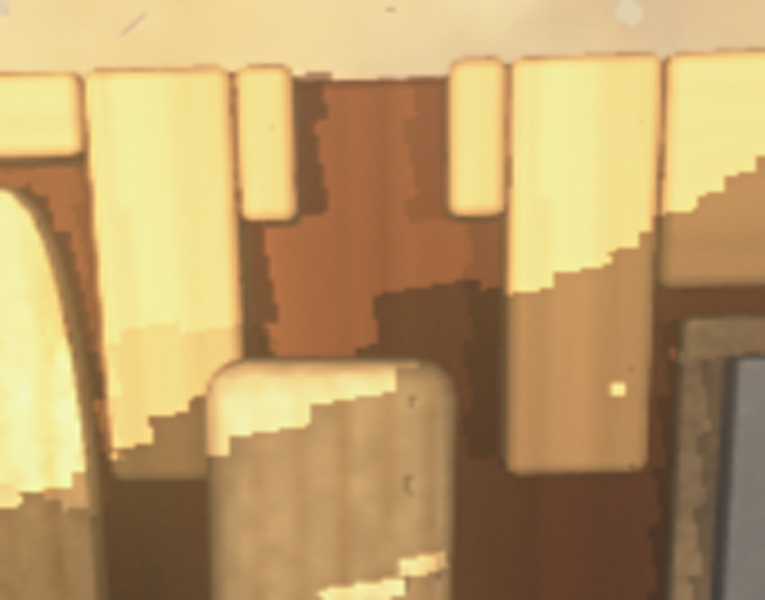

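```bash
cat > trayfit.py <<'E'
from h import *
from scipy.optimize import least_squares
import cv2
def fit(w,p,R,Pm,U,z=.022):
    W=np.array([wray(w,p,R,u,z)[:2] for u in U]);P=np.array(Pm)/1000
    f=lambda q:(np.c_[q[0]+np.cos(q[2])*P[:,0]-np.sin(q[2])*P[:,1],q[1]+np.sin(q[2])*P[:,0]+np.cos(q[2])*P[:,1]]-W).ravel()*1000
    s=least_squares(f,[.55,.23,-.15],loss="soft_l1");print("tray",s.x[:2].round(4),np.degrees(s.x[2]).round(2),"res mm",s.fun.round(1).tolist());return s.x
E
python3 - <<'E'
from trayfit import *
import pickle
w,p,R=pickle.load(open("w8.pkl","rb"))
g=lambda u,v:(180+u/4.5,30+v/4)
q=fit(w,p,R,[(-38,95),(-18,95),(-38,34),(18,95),(38,95),(18,34),(38,34),(-10,73),(10,73)],[g(88,72),g(230,68),g(108,478),g(510,58),g(658,56),g(505,472),g(648,468),g(297,220),g(450,215)])
zb=p[2]-.004+.014
h=wray(w,p,R,g(331,362),zb); print("handle end world",h.round(4),"rel tool",(R.T@(h-p)*1000).round(1))
c,s=np.cos(q[2]),np.sin(q[2]);d=h[:2]-q[:2];print("handle end in tray mm (want 0,65)",np.round([c*d[0]+s*d[1],-s*d[0]+c*d[1]],4)*1000)
e=p[:2]-q[:2];print("tcp in tray",np.round([c*e[0]+s*e[1],-s*e[0]+c*e[1]],4)*1000)
E
```

```text
tray [0.5509 0.2287] -8.56 res mm [-1.1, 0.8, 0.2, 0.7, 0.1, -0.8, 0.0, 0.5, 1.2, 0.7, -0.1, -0.7, 0.0, -1.0, 0.1, -0.1, -0.4, -0.2]
handle end world [0.5562 0.2842 0.0894] rel tool [  0.3 -63.8  -9.7]
handle end in tray mm (want 0,65) [-2.9 55.7]
tcp in tray [-5.3 -8.1]
```

```bash
python3 -m inch '[[-1,4,-6,0,-1.2],[-1,2,-4,0,0],[-1,0,0,15,0],[-1,0,0,15,0],[-1,0,0,0,0]]'
python3 - <<'E'
from h import *
import cv2,pickle
s,p,R=pose()
w=eyes.get_image("wrist");pickle.dump((w,p,R),open("w9.pkl","wb"))
cv2.imwrite("pics/w9.png",w["frame"][:,:,::-1])
go([.5500,.2293,0.034],-8.7)
E
```

```text
clock: 19.32
position: [0.5492, 0.2232, 0.049]
ee_rot: [-0.003, 0.997, -0.078, -0.024]
contact_force: [-0.3, -0.7, -0.4]
width: 0.0231
pos [0.5499 0.2232 0.0501] yaw -8.89 tilt [-0.045  0.009 -0.999] w 22.8 F [ 0.3 -0.6 -0.7] t 19.3667 q [15. 27. 97.  1. 59. 23.]
shift tool mm [-0.1 -6.  16.2] turn -0.2
```

View pics/w9.png

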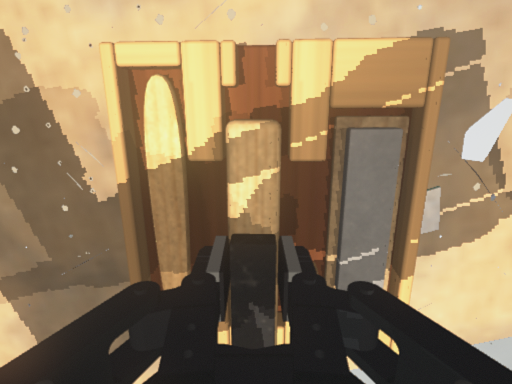

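```bash
python3 -m inch '[[-1,0,-5.5,0,0],[-1,0.4,0,9,0],[-1,0.4,0,9,0],[-1,0,0,0,0]]'
python3 - <<'E'
from h import *
import cv2,pickle
s,p,R=pose()
w=eyes.get_image("wrist");pickle.dump((w,p,R),open("w10.pkl","wb"))
cv2.imwrite("pics/w10.png",w["frame"][:,:,::-1])
go([.5500,.2293,0.011],-8.7)
E
```

```text
clock: 19.7
position: [0.5526, 0.2279, 0.0334]
ee_rot: [-0.004, 0.997, -0.079, -0.021]
contact_force: [0.4, 0.7, -0.5]
width: 0.0229
pos [0.5529 0.2279 0.034 ] yaw -9.03 tilt [-0.041  0.01  -0.999] w 23.0 F [-0.1  0.2  0.1] t 19.75 q [15. 28. 97.  1. 57. 23.]
shift tool mm [-2.1 -0.8 23.1] turn -0.3
```

View pics/w10.png

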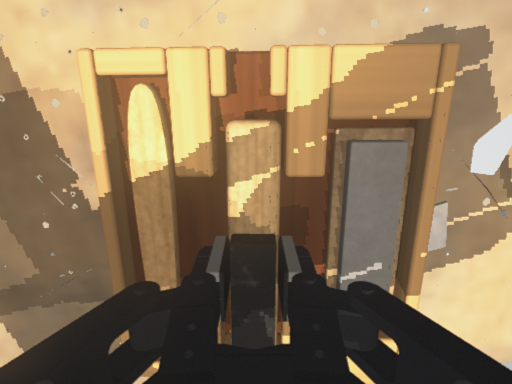

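```bash
python3 -m inch '[[-1,-2.5,-0.8,0,0],[-1,0,0,7,0],[-1,0,0,7,0],[-1,0,0,0,0]]'
python3 - <<'E'
from h import *
import cv2,pickle
s,p,R=pose()
w=eyes.get_image("wrist");pickle.dump((w,p,R),open("w11.pkl","wb"))
cv2.imwrite("pics/w11.png",w["frame"][:,:,::-1])
go([.5500,.2293,0.011],-8.7)
E
```

```text
clock: 20.08
position: [0.5501, 0.2296, 0.0196]
ee_rot: [-0.004, 0.997, -0.079, -0.02]
contact_force: [0.5, -0.4, -1.0]
width: 0.0235
pos [0.5504 0.2297 0.0201] yaw -9.01 tilt [-0.039  0.011 -0.999] w 23.2 F [ 0.  -0.5 -1.3] t 20.1333 q [15. 29. 98.  1. 55. 23.]
shift tool mm [0.1 0.5 9.1] turn -0.3
```

View pics/w11.png

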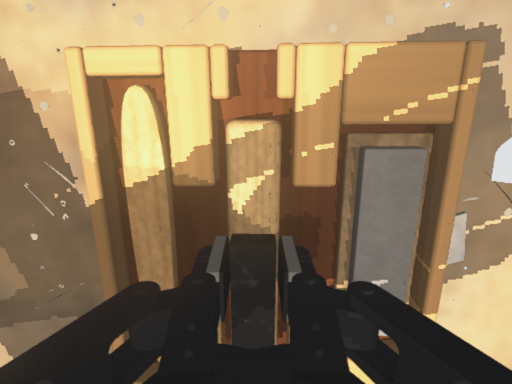

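```bash
python3 -m inch '[[-1,0,0,4,0],[-1,0,0,3,0],[-1,0,0,2,0]]'
python3 -c "
from h import *
go([.5500,.2293,0.011],-8.7)"
```

```text
clock: 20.38
position: [0.5506, 0.23, 0.0107]
ee_rot: [-0.004, 0.997, -0.079, -0.019]
contact_force: [0.7, 0.6, 0.3]
width: 0.0229
pos [0.5506 0.23   0.0107] yaw -9.01 tilt [-0.037  0.011 -0.999] w 22.9 F [0.7 0.6 0.3] t 20.3833 q [15. 30. 99.  1. 53. 23.]
shift tool mm [-0.5  0.8 -0.3] turn -0.3
```

```bash
python3 -m inch '[[-1,0,0,1.5,0],[-0.35,0,0,0,0],[-0.25,0,0,0,0],[-0.2,0,0,0,0],[-0.2,0,0,0,0],[-0.2,0,0,0,0]]'
python3 - <<'E'
from h import *
import cv2,pickle
s,p,R=pose()
w=eyes.get_image("wrist")
cv2.imwrite("pics/w12.png",w["frame"][:,:,::-1])
go([.5500,.2293,0.1],-8.7)
E
```

```text
clock: 20.88
position: [0.5513, 0.2301, 0.0105]
ee_rot: [-0.004, 0.997, -0.079, -0.018]
contact_force: [1.2, 0.1, 0.2]
width: 0.0344
pos [0.5513 0.2301 0.0105] yaw -9.01 tilt [-0.036  0.012 -0.999] w 34.1 F [ 1.4  0.4 -0.7] t 20.9333 q [15. 30. 99.  1. 53. 23.]
shift tool mm [ -4.5   0.5 -89.4] turn -0.3
```

View pics/w12.png

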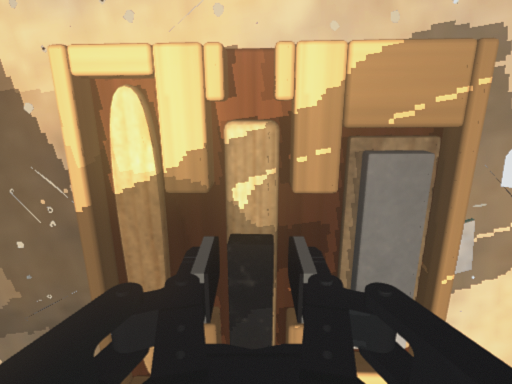

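```bash
python3 -m inch '[[-0.2,-0.4,0,-10,0],[-0.2,-0.5,0,-12,0],[-0.2,-1,0,-20,0],[-0.2,-1,0,-25,0],[-0.2,0,0,-35,0],[0,0,20,-35,0],[0,0,30,-20,0],[0,0,0,0,0]]'
python3 - <<'E'
from h import *
import cv2,pickle
s,p,R=pose()
w=eyes.get_image("wrist");pickle.dump((w,p,R),open("w13.pkl","wb"))
cv2.imwrite("pics/w13.png",w["frame"][:,:,::-1])
go([.5500,.2293,0.1],-8.7)
v=eyes.get_image("side")
cv2.imwrite("pics/s13.png",cv2.resize(v["frame"][200:330,180:340,::-1],None,fx=4.5,fy=4.5))
E
```

```text
clock: 21.6
position: [0.545, 0.1785, 0.176]
ee_rot: [-0.003, 0.997, -0.077, -0.02]
contact_force: [0.1, -0.6, -0.7]
width: 0.0429
pos [0.5451 0.1807 0.1749] yaw -8.83 tilt [-0.04   0.012 -0.999] w 42.4 F [-0.   1.4 -0.1] t 21.65 q [11. 19. 90.  1. 73. 19.]
shift tool mm [  0.5 -48.4  75.2] turn -0.1
```

View pics/w13.png

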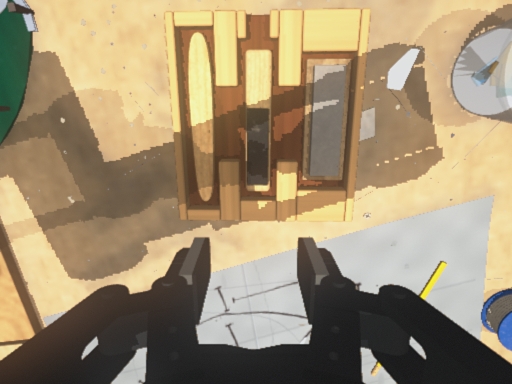

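View pics/s13.png

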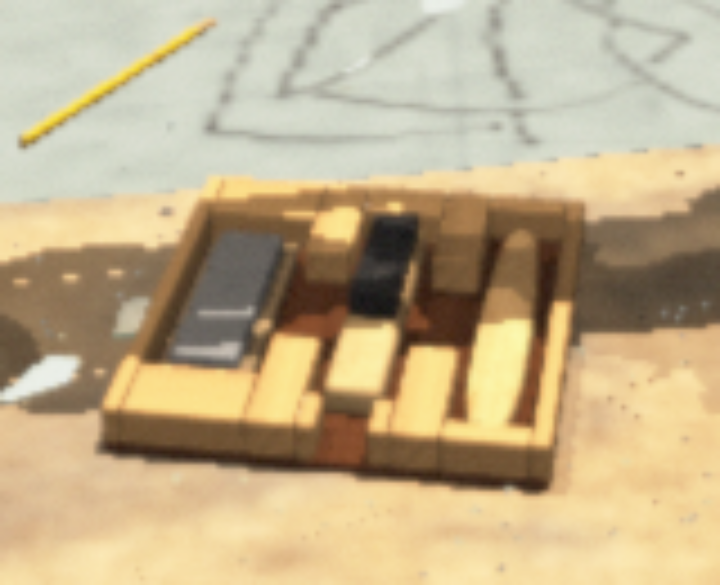

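The brush lies flat in the middle compartment, bristles up, with its handle end at the notch (wrist view column 258, rows 50-190). The fid and oilstone look unchanged and the gripper is clear, so I'm handing in.

```bash
python3 -c "
from rig import manip
print(manip.sign_off())"
```

```text
the job is handed in; nothing more can be done
None
```

The job is handed in. I took the brush out of its stand and laid it on its back on the open bench. I let go, lifted well clear, gripped it again across the middle and set it in the tray's empty compartment. The clock read about 21.7 s just before hand-in, against the 61 s limit.

- **Final position:** the last wrist and side pictures show the brush flat in the middle compartment, bristles up and roughly centred, with its bare handle end at the notched end. I judged this by eye; I did not measure it again after letting go.
- **Fid and oilstone:** both lay in their compartments as before in those pictures.
- **Robot:** the gripper was about 17 cm above the bench with its fingers open, touching nothing.
- **What went wrong:**
  - The first grip in the stand was too shallow, so I opened and gripped again lower down.
  - The first try at tipping the brush over only slid it upright along the bench. Pressing harder (the highest reading was 29 N) made it turn in the fingers.
- **Disagreement:** two measurements of the tray's position differed by about 2 mm, so I aimed between them and corrected by eye on the way down.

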